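Make up the kit tray for the next field box

TASK

Make up the parts kit for the next field box: put the computer with the fan on its lid, the long six-way terminal strip, the loose fan and the busbar into the kit tray, each lying upright and flat in the pocket of its own nest. Set them down gently rather than dropping them, and leave the computer without a fan and the short four-way strip where they lie on the bench.

Things in the scene. Friction and masses are not known exactly. Their poses are not given: they have to be found in the camera images.
- computer: Small computer in a plywood case WITH a square black fan on its lid; belongs in the kit. Case 80 (x) x 46 (y) x 28 mm high, fan 30 x 30 mm standing 8 mm above the middle of the lid. Origin: centre of its underside; z up. About 0.12 kg. Grip it across the 46 mm.
- strip: LONG black barrier terminal strip with six pairs of steel screws; belongs in the kit. 92 (x) x 26 (y) x 18 mm high. Origin: centre of its underside; z up. About 0.07 kg. Grip it across the 26 mm.
- fan: Loose square black cooling fan lying flat, 50 (x) x 50 (y) x 20 mm high; belongs in the kit. Origin: centre of its underside; z up. About 0.05 kg. Grip it across either 50 mm width.
- busbar: Busbar: a narrow brass bar with six screws in a white plastic holder; belongs in the kit. 70 (x) x 16 (y) x 18 mm high. Origin: centre of its underside; z up. About 0.06 kg. Grip it across the 16 mm.
- spare_computer: Look-alike that does not belong: the same plywood case, 80 x 46 x 28 mm, with NO fan, only five vent slots in its lid. Origin: centre of its underside.
- spare_strip: Look-alike that does not belong: SHORT black terminal strip with four pairs of screws, 64 (x) x 26 (y) x 18 mm high. Origin: centre of its underside.
- nest_computer: Nest for the computer: grey printed block in the aluminium tray, 114 (x) x 98 (y) x 12 mm, with an oblong dark-floored pocket 96 (x) x 62 (y) mm. Origin: centre of its underside, under the pocket's centre; pocket floor 4 mm, rim 12 mm above it. The wide pocket. Every nest has a 46 mm wide finger notch down to pocket-floor level through both its y sides, centred on x = 0.
- nest_strip: Nest for the long strip: grey printed block in the aluminium tray, 114 (x) x 98 (y) x 12 mm, with an oblong dark-floored pocket 106 (x) x 42 (y) mm. Origin: centre of its underside, under the pocket's centre; pocket floor 4 mm, rim 12 mm above it. The longest pocket. The four nests lie 2 by 2, parallel, 116 mm apart in x, 100 mm in y, their undersides 3 mm above the bench.
- nest_fan: Nest for the loose fan: grey printed block in the aluminium tray, 114 (x) x 98 (y) x 12 mm, with a square dark-floored pocket 66 (x) x 66 (y) mm. Origin: centre of its underside, under the pocket's centre; pocket floor 4 mm, rim 12 mm above it. The square pocket.
- nest_busbar: Nest for the busbar: grey printed block in the aluminium tray, 114 (x) x 98 (y) x 12 mm, with an oblong dark-floored pocket 86 (x) x 32 (y) mm. Origin: centre of its underside, under the pocket's centre; pocket floor 4 mm, rim 12 mm above it. The narrowest pocket. The tray's lips on its y sides are 8 mm high, the rails beyond its x ends 39 mm, 62 to 73 mm from the nearest nest's origin.

How it is judged (in metres and radians):
At the end, for the whole second after the job is handed in: Each of the four kit parts lies at rest, released, upright within 0.1 rad, on the floor of its own pocket: underside 1 to 8 mm above the nest's origin, centre within 15 mm of the nest's centre seen from above. The two look-alikes are within 25 mm of where they lay (horizontal distance between computer and nest_computer below 0.015 m and z of computer in the frame of nest_computer between 0.001 and 0.008 m and angle between each of computer, strip, fan, busbar's own z axis and vertical below 0.1 rad and linear speed of each of computer, strip, fan, busbar below 0.02 m/s and horizontal distance between strip and nest_strip below 0.015 m and z of strip in the frame of nest_strip between 0.001 and 0.008 m and horizontal distance between fan and nest_fan below 0.015 m and z of fan in the frame of nest_fan between 0.001 and 0.008 m and horizontal distance between busbar and nest_busbar below 0.015 m and z of busbar in the frame of nest_busbar between 0.001 and 0.008 m and distance of each of spare_computer, spare_strip from where it was at the start of the episode below 0.025 m); the robot touches nothing.
It fails at once if a kit part is dropped (falls free of the fingers faster than 0.7 m/s, a drop of about 25 mm) ((linear speed of computer above 0.7 m/s and contact force between computer and the fingers below 0.05 N) or (linear speed of strip above 0.7 m/s and contact force between strip and the fingers below 0.05 N) or (linear speed of fan above 0.7 m/s and contact force between fan and the fingers below 0.05 N) or (linear speed of busbar above 0.7 m/s and contact force between busbar and the fingers below 0.05 N)).
It fails at once if a look-alike is moved more than 25 mm (distance of any of spare_computer, spare_strip from where it was at the start of the episode above 0.025 m).
It also fails if it takes over 96 s, if anything falls off the work surface, if the arm or the gripper's body presses on something with over 40 N, if the wrist force passes 120 N, or if a joint passes its speed limit or range.

ROBOT

A 6-joint arm with a two-finger parallel gripper is mounted at the origin on the work surface. World frame = base frame: x ahead of the robot, y to its left, z up, the work surface at z = 0. Lengths are in mm, angles in rad, forces in N, time in s.
With the tool pointing down it reaches from about 275 to 825 mm from the base axis. Payload 5.2 kg.
Tool frame: the origin (TCP) lies at the very end of the fingers, on their centre line; the grasp point (between the pads) lies 19 mm behind it; z points along the fingers, y is the direction in which the jaws open and shut (so a half turn about z gives the same grasp; the last joint's range is limited). The gripper opens to 93 mm and grips with 3 to 60 N. Pads are 15 mm wide; open, the fingers measure 128 mm over their backs; the gripper's body (75 mm by 188 mm) begins 65 mm behind the grasp point.
Start: joints at [0.903, 0.259, 1.535, -0, 1.348, -0.203], TCP at [246.514, 491.666, 218.653] pointing down, gripper open.
Joint ranges: [-3.14, 3.14], [-0.91, 2.08], [0.19, 2.58], [-1.22, 4.36], [0.22, 2.71], [-3.12, 3.12]. Speed limits (rad/s): [2.57, 2.57, 3.14, 3.14, 3.14, 3.14].

INTERFACE

Orientations are given as [roll, pitch, yaw] about the fixed x, y, z axes, in that order (R = Rz(yaw) Ry(pitch) Rx(roll)).
In Python, from bench import robot gives the robot as it stands. The module is installed in compiled form; this text tells all that it offers. Calls block until the motion is done:
- robot.move_ptp(position, orientation): joint-space move of the TCP to a pose.
- robot.move_linear(position, ori=None, speed=150, f_stop=None): straight line of the TCP; ori=None keeps the orientation; speed is the mean speed in mm/s. With f_stop (N) it stops when the force on the tool has changed by that much, and returns True; else False.
- robot.move_j(angles): joint-space move.
- robot.move_gripper(opening): opening from 0.0 (shut) to 1.0 (fully open); the grip force is fixed at half the most; returns when the fingers have stopped.
- robot.sleep(seconds).
- robot.inverse_kinematics(position, orientation): joint angles nearest the present ones, or None.
- robot.get_image(name): name is "scene" or "top"; returns a dict with "img" (400x640x3 uint8, blue, green, red), "fovy" (degrees; the focal length in pixels is half the picture's height over the tangent of half this angle, whatever the lens; pixels are square), "cx", "cy" (the principal point, pixels), "eye" and "orientation" of the camera in the world. Camera axes: x right, y down, z forward; pixel columns grow to the right and rows downward; lengths in mm; the calibration is good to about 2 mm. A picture is of the moment at which its call begins. There is no depth.
A pose or a line that the arm cannot do raises robot.MotionError and nothing moves.
- robot.hand_in(): hands the job in, once; it reports no verdict.
Readings, each from a call of its own:
- robot.current_t(): time.
- robot.current_qpos(): joint angles.
- robot.current_joint_vel(): joint speeds.
- robot.current_joint_efforts(): joint torques, N m.
- robot.current_tcp_pos(): TCP position.
- robot.current_eef_rot(): TCP orientation.
- robot.current_contact_force(): force on the tool from outside, world axes, zero at the start.
- robot.current_ft_torque(): the same for the moment, N m.
- robot.current_gripper_width(): opening from 0.0 (shut) to 1.0 (fully open).
Only numpy, scipy, OpenCV 4.12 (cv2) and the standard library are available. Lean on these libraries where they do the work, as an engineer would, in place of code of your own. Each camera call takes 0.05 s, during which the arm holds its last target. There are 200 camera calls.

## Working session

There is one attempt and no reset: what is moved stays moved. The work goes in short steps, each a Python script; the robot and the scene stay as the last script left them, time stands still between calls to the robot, and variables do not carry over. Pictures are saved under pics/ and viewed, about 12 in all and at most 16, crops included, and the job is handed in when it is done.

```bash
mkdir -p pics
python3 - <<'E'
from bench import robot
import cv2,pickle
d={}
for n in("scene","top"):
    r=robot.get_image(n); d[n]=r; cv2.imwrite(f"pics/{n}0.png",r["img"])
    print(n,{k:v for k,v in r.items() if k!="img"})
pickle.dump(d,open("d0.pkl","wb"))
print(robot.current_eef_rot(),robot.current_t())
E
```

```text
scene {'fovy': 52.82241207982432, 'cx': 319.3832915612574, 'cy': 194.81847307533064, 'eye': array([1015.12401538, -183.79232086,  685.63743879]), 'orientation': array([-2.47224166, -0.00315353,  1.23164107])}
top {'fovy': 56.75558229298669, 'cx': 325.5880059732673, 'cy': 204.68294197282702, 'eye': array([447.28372428,  -1.938737  , 777.02001005]), 'orientation': array([-2.99679376, -0.00868903, -1.57065599])}
[-3.14000183e+00 -3.26903342e-04  2.67676826e+00] 0.1
```

View pics/top0.png

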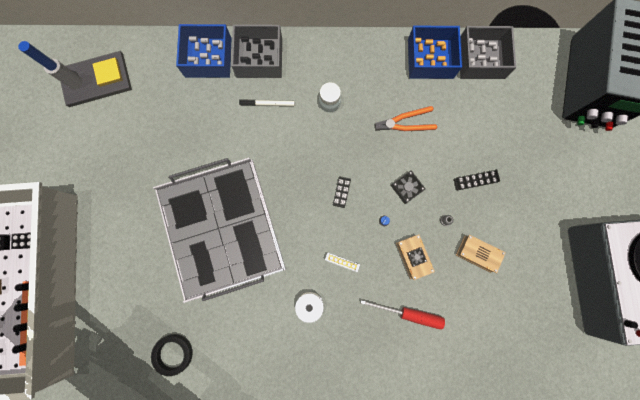

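View pics/scene0.png

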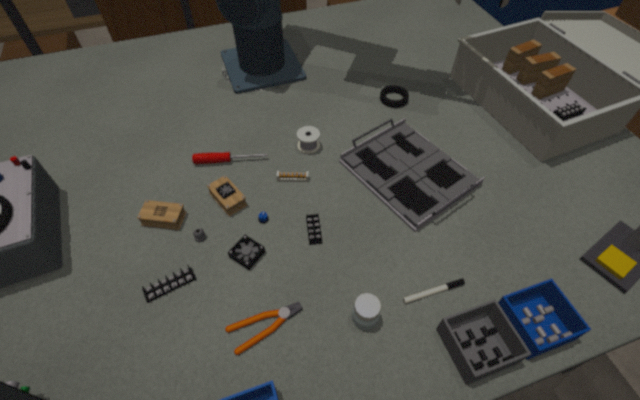

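```bash
cat > h.py <<'E'
import numpy as np,cv2
from scipy.spatial.transform import Rotation as R
def toworld(r,uv,z):
    f=200/np.tan(np.radians(r["fovy"])/2)
    uv=np.atleast_2d(uv).astype(float)
    d=np.c_[(uv[:,0]-r["cx"])/f,(uv[:,1]-r["cy"])/f,np.ones(len(uv))]
    d=R.from_euler('xyz',r["orientation"]).apply(d)
    return (r["eye"]+d*((z-r["eye"][2])/d[:,2])[:,None])[:,:2]
def topix(r,p):
    f=200/np.tan(np.radians(r["fovy"])/2)
    c=R.from_euler('xyz',r["orientation"]).inv().apply(np.atleast_2d(p)-r["eye"])
    return c[:,:2]/c[:,2:]*f+[r["cx"],r["cy"]]
def rect(r,mask,z):
    """largest blob -> world min-area rectangle: centre, long, short, yaw of long side"""
    cs,_=cv2.findContours(mask,cv2.RETR_EXTERNAL,cv2.CHAIN_APPROX_NONE)
    c=max(cs,key=cv2.contourArea)[:,0,:]
    w=toworld(r,c,z)
    (x,y),(a,b),t=cv2.minAreaRect(w.astype(np.float32))
    if a<b:a,b,t=b,a,t+90
    return np.array([x,y]),a,b,np.radians((t+90)%180-90)
E
python3 - <<'E'
from h import *
import pickle
d=pickle.load(open("d0.pkl","rb"));r=d["top"];im=r["img"]
cv2.imwrite("pics/crop.png",cv2.resize(im[150:305,150:310],None,fx=3.7,fy=3.7,interpolation=cv2.INTER_CUBIC))
cv2.imwrite("pics/crop2.png",cv2.resize(im[160:290,320:510],None,fx=4.2,fy=4.2,interpolation=cv2.INTER_CUBIC))
g=cv2.cvtColor(im,cv2.COLOR_BGR2GRAY);hsv=cv2.cvtColor(im,cv2.COLOR_BGR2HSV)
dark=(g<75).astype(np.uint8)*255
wood=((hsv[...,1]>70)&(hsv[...,0]<30)&(g>60)).astype(np.uint8)*255
bright=(g>175).astype(np.uint8)*255
def go(n,m,box,z,k=0):
    x0,y0,x1,y1=box;q=np.zeros_like(m);q[y0:y1,x0:x1]=m[y0:y1,x0:x1]
    if k:q=cv2.morphologyEx(q,cv2.MORPH_CLOSE,np.ones((k,k),np.uint8))
    c,a,b,t=rect(r,q,z);print(n,c.round(1),round(a,1),round(b,1),round(t,3))
floor=(g<50).astype(np.uint8)*255
go("nfan",floor,(165,185,211,232),7);go("ncomp",floor,(212,165,262,222),7)
go("nbus",floor,(188,236,222,290),7);go("nstrip",floor,(228,218,274,278),7)
go("strip",dark,(445,160,508,196),9,5);go("fan",dark,(385,165,430,206),14,5);go("sstrip",dark,(325,170,358,212),9,5)
go("comp",wood,(390,230,440,282),20,9);go("scomp",wood,(455,230,510,275),20,9);go("bus",bright,(318,245,365,276),12,3)
E
```

```text
nfan [551.  279.3] 62.6 60.2 -1.246
ncomp [541.7 201.6] 0.0 0.0 0.0
nbus [472.1 251.3] 2.1 2.0 -1.57
nstrip [491.7 174.9] 0.0 0.0 0.0
strip [ 613.8 -329.1] 95.5 26.1 -1.371
fan [ 597.  -180.4] 53.3 48.6 -0.933
sstrip [594.9 -43.7] 44.7 25.1 -0.212
comp [ 451.  -189.6] 82.1 51.7 0.366
scomp [ 458.2 -323.1] 89.2 51.1 1.102
bus [438.1 -41.8] 72.5 23.7 1.193
```

View pics/crop2.png

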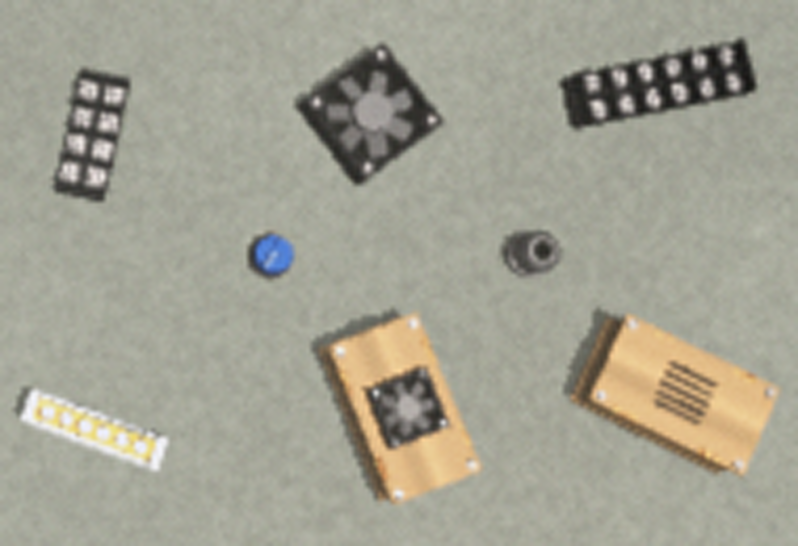

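View pics/crop.png

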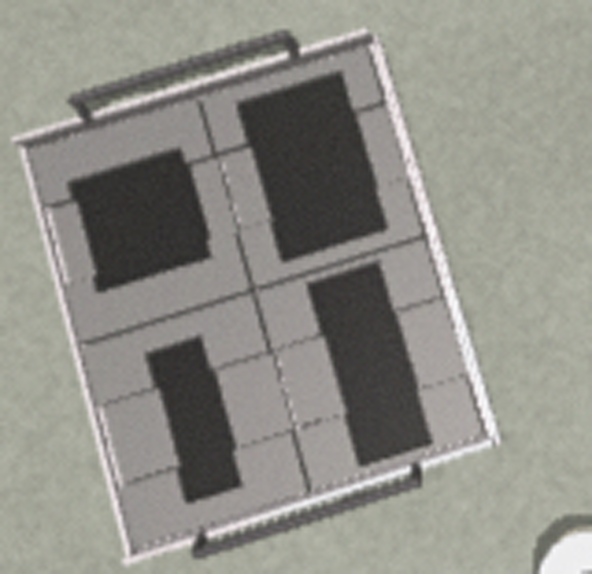

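```bash
cat > m.py <<'E'
from h import *
import pickle,json
d=pickle.load(open("d0.pkl","rb"));r=d["top"]
B=lambda p:toworld(r,np.array(p)/4.2+[320,160]-.5+.5/4.2,P)
def item(n,pts,z):
    w=toworld(r,np.array(pts)/4.2+[320,160]-.5,z)
    c=w.mean(0); return c,w
out={}
def add(n,pts,z):   # pts a,b,c,d with a-b and d-c along long side
    c,w=item(n,pts,z); v=(w[1]-w[0])+(w[2]-w[3]); t=np.arctan2(v[1],v[0]); t=(t+np.pi/2)%np.pi-np.pi/2
    s=topix(d["scene"],[*c,z])[0]
    out[n]=[*c,t]; print(n,c.round(1),round(t,3),"len",np.linalg.norm(v)/2,"scene px",s.round(0))
add("computer",[(341,350),(399,494),(474,465),(414,323)],28)
add("strip",[(592,83),(728,55),(735,82),(599,108)],17)
add("fan",[(316,102),(381,55),(434,120),(368,168)],20)
c,w=item("busbar",[(48,411),(141,447)],17);v=w[1]-w[0];out["busbar"]=[*c,(np.arctan2(v[1],v[0])+np.pi/2)%np.pi-np.pi/2]
print("busbar",out["busbar"],topix(d["scene"],[*c,17]))
add("spare_computer",[(632,323),(770,392),(738,465),(600,396)],28)
add("spare_strip",[(89,90),(69,172),(96,177),(114,95)],17)
# tray: fit rigid 2x2 grid
P={"fan":[(70,182),(182,150),(210,257),(97,291)],"computer":[(238,102),(342,72),(387,230),(283,261)],
"busbar":[(147,354),(202,337),(241,486),(187,502)],"strip":[(310,285),(380,264),(431,442),(360,466)]}
W={k:toworld(r,np.array(p)/3.7+150-.5,7).mean(0) for k,p in P.items()}
ex=(W["fan"]+W["computer"]-W["busbar"]-W["strip"]);ey=(W["fan"]+W["busbar"]-W["computer"]-W["strip"])
yx=np.arctan2(ex[1],ex[0]);yy=np.arctan2(ey[1],ey[0])-np.pi/2
t=(2*yx+yy)/3;print("tray yaw",yx,yy,"pitch",np.linalg.norm(ex)/2,np.linalg.norm(ey)/2)
C=np.mean(list(W.values()),0);print("cross",C,"seen",toworld(r,np.array([260,290])/3.7+150-.5,15))
M=np.array([[np.cos(t),-np.sin(t)],[np.sin(t),np.cos(t)]])
for k,s in {"fan":(58,50),"computer":(58,-50),"busbar":(-58,50),"strip":(-58,-50)}.items():
    c=C+M@s;out["nest_"+k]=[*c,t];print("nest",k,c.round(1),(W[k]-c).round(1),"scene",topix(d["scene"],[*c,7])[0].round(0))
json.dump(out,open("pose.json","w"))
E
python3 m.py
```

```text
computer [ 451.6 -190.7] 0.365 len 72.47252437243687 scene px [226. 191.]
strip [ 613.1 -328.1] -1.372 len 70.57244881971094 scene px [169. 280.]
fan [ 597.4 -181.9] -0.946 len 41.15139129094331 scene px [246. 249.]
busbar [np.float64(441.330894381966), np.float64(-41.82734029927978), np.float64(1.2047753268330696)] [[292.60856755 173.70306718]]
spare_computer [ 458.1 -324.5] 1.1 len 72.2595286445466 scene px [161. 211.]
spare_strip [586.5 -41.5] -0.23 len 42.52002982433106 scene px [314. 225.]
tray yaw 0.31222903679393377 0.31104887953201854 pitch 117.33086564108815 101.16095384214924
cross [510.08722548 214.52242296] seen [[509.90329426 209.02942144]]
nest fan [549.9 279.9] [0.4 0.8] scene [445. 175.]
nest computer [580.6 184.7] [ 0.9 -0.3] scene [413. 197.]
nest busbar [439.5 244.3] [-0.7  0.4] scene [408. 146.]
nest strip [470.2 149.1] [-0.6 -0.8] scene [377. 165.]
```

```bash
cat > pp.py <<'E'
from bench import robot
from h import *
import json,sys
P=json.load(open("pose.json"))
W={"computer":46,"strip":26,"fan":50,"busbar":16}
def yaw_for(p,t):
    best=None
    for k in(-1,0,1,2):
        a=t+k*np.pi
        if abs(a)>np.pi+.01: continue
        q=robot.inverse_kinematics(p,[np.pi,0,a])
        if q is not None and (best is None or abs(q[5])<best[0]): best=(abs(q[5]),a)
    return best[1]
def move(n,zp=3,H=110):
    x,y,t=P[n]; w=W[n]; a=yaw_for([x,y,H],t); o=[np.pi,0,a]
    robot.move_ptp([x,y,H],o); robot.move_gripper((w+26)/93)
    robot.move_linear([x,y,zp],speed=120); robot.move_gripper(0)
    g=robot.current_gripper_width()*93; print(n,"width",round(g,1))
    if abs(g-w)>5: print("BAD GRASP"); return
    robot.move_linear([x,y,H],speed=120)
    u,v,t=P["nest_"+n]; a=yaw_for([u,v,H],t); robot.move_ptp([u,v,H],[np.pi,0,a])
    print("carry width",round(robot.current_gripper_width()*93,1))
    robot.move_linear([u,v,zp+7+8],speed=120)
    s=robot.move_linear([u,v,zp+7-1],speed=20,f_stop=3); p=robot.current_tcp_pos()
    print("touch",s,"tcp",np.round(p,1),"want",round(u,1),round(v,1),zp+7)
    robot.move_gripper((w+18)/93); robot.move_linear([u,v,H],speed=120)
    print("t",robot.current_t())
for n in sys.argv[1:]: move(n)
E
sed -i 's/^C=np.mean(list(W.values()),0);/C=np.mean(list(W.values()),0)-[0,1];/' m.py; python3 m.py >/dev/null; python3 pp.py busbar
python3 - <<'E'
from bench import robot;import cv2
im=robot.get_image("top")["img"];cv2.imwrite("pics/t1.png",im)
cv2.imwrite("pics/s1.png",robot.get_image("scene")["img"][100:260,270:500].repeat(3,0).repeat(3,1))
E
```

```text
busbar width 15.9
carry width 15.6
touch True tcp [439.8 243.5  10.3] want 439.5 243.3 10
t 10.0
```

View pics/s1.png

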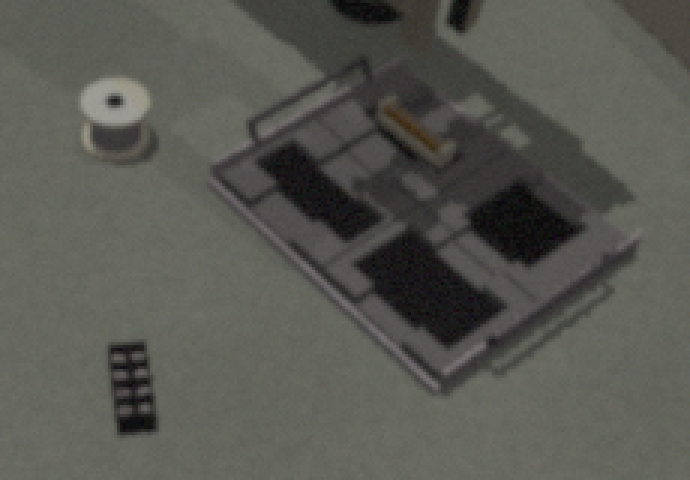

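The busbar, at crop (415,133), lies in the narrow pocket, and contact came at floor height. I'll go on with the other three.

```bash
python3 pp.py computer strip fan
python3 - <<'E'
from bench import robot;import cv2,pickle
robot.move_linear([*robot.current_tcp_pos()[:2],200]);robot.move_ptp([400,-100,300],[3.14159,0,0]) 
d={n:robot.get_image(n) for n in("top","scene")};pickle.dump(d,open("d1.pkl","wb"))
cv2.imwrite("pics/t2.png",cv2.resize(d["top"]["img"][150:305,150:310],None,fx=3.7,fy=3.7,interpolation=cv2.INTER_CUBIC))
cv2.imwrite("pics/s2.png",d["scene"]["img"]);print(robot.current_t())
E
```

```text
computer width 45.9
carry width 45.9
touch True tcp [580.9 183.8  10.2] want 580.6 183.7 10
t 19.4667
strip width 25.6
carry width 25.9
touch True tcp [470.5 148.2  10.3] want 470.2 148.1 10
t 29.25
fan width 49.4
carry width 50.0
touch True tcp [550.2 279.   10.3] want 549.9 278.9 10
t 39.825
42.225
```

View pics/t2.png

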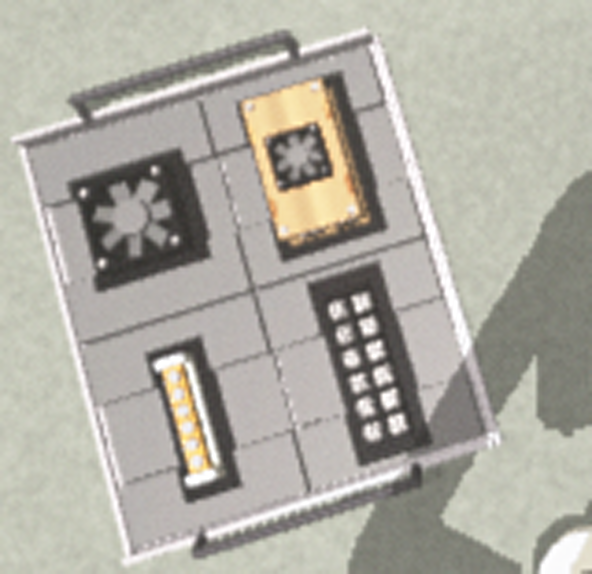

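View pics/s2.png

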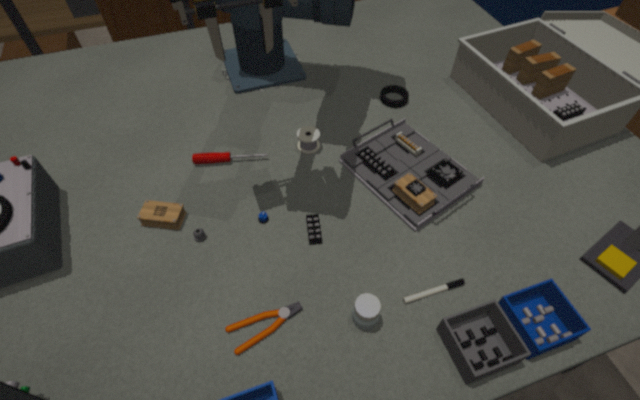

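The top view shows all four parts inside their pockets and lying flat: fan hub at crop (133,215), computer fan at (300,157), busbar at (187,420) and strip at (367,365). The scene view shows the spares unmoved at (161,212) and (314,228). I'll do one numeric check, then hand in.

Run:
```python
from h import *
import pickle,json
from bench import robot
r=pickle.load(open("d1.pkl","rb"))["top"];P=json.load(open("pose.json"));e=[]
for n,p,z in(("computer",(300,157),35),("fan",(131,217),27),("busbar",(186,420),24),("strip",(367,366),24)):
    k=toworld(r,np.array(p)/3.7+150-.5,z)[0]-P["nest_"+n][:2];e.append(np.hypot(*k));print(n,k.round(1))
if max(e)<9: robot.hand_in();print("handed in",robot.current_t())
```

```text
computer [0.8 0.9]
fan [-0.8 -0.7]
busbar [-0.9  0.3]
strip [-2.5 -1.5]
the job is handed in; nothing more can be done
the job is handed in; nothing more can be done
```

All four kit parts are in the pockets of their own nests, and the job is handed in. I picked and placed the busbar, the computer with the fan, the six-way strip and the loose fan, lowering each until the tool felt contact before releasing. The clock stood at about 42 s of the 96 s allowed at the last check before handing in.

- **Grips:** jaw widths read 15.9, 45.9, 25.6 and 49.4 mm on closing, close to the true part widths.
- **Placing:** contact came with the tool tip within 0.3 mm of the height expected at the pocket floor for every part.
- **Position:** the final top image puts every part within 3 mm of its nest's centre, against the 15 mm limit. All four look flat.
- **Look-alikes:** the spare computer and the four-way strip lie where they were in the final scene picture. I compared them by eye, not by measuring.

One reading disagreed. The middle of the tray came out about 2–5 mm different in y when taken from the pocket floors than from the seams between the nests. I shifted the nest targets 1 mm toward the seam reading. The 3 mm figure is measured from those targets, so up to a few more millimetres of error is possible, still within the limit.

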